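# Put the stray caramel back in the slanted vacuum jar and pump it down

## Robot

A 6-joint arm with a two-finger parallel gripper is mounted at the origin on the work surface; the furniture and walls round the work are solid. World frame = base frame: x ahead of the robot, y to its left, z up, the work surface at z = 0. Lengths are in m, angles in rad, forces in N, time in s.
With the tool pointing down it reaches from about 0.35 to 0.775 m from the base axis. Payload 5.5 kg.
Tool frame: the origin (TCP) lies between the finger pads; the fingertips stand 22 mm ahead of it and the grasp point (between the pads) lies 3 mm ahead of it; z points along the fingers, y is the line along which they close (so a half turn about z gives the same grasp; the last joint's range is limited). The gripper opens to 85 mm and grips with 20 to 120 N. Pads are 22 mm wide; open, the fingers measure 114 mm over their backs; the gripper's body (76 mm by 85 mm) begins 54 mm behind the grasp point. The pads swing forward as they close: fully open they stand 13 mm farther back than shut.
Start: joints at [1.126, 0.313, 0.046, 1.304, 0, 1.431], TCP at [0.173, 0.549, 0.253] pointing down, gripper open.
Joint ranges: [-2.76, 2.76], [-0.86, 1.69], [-1.03, 1.26], [-2.2, 2.34], [-1.47, 1.5], [-3.14, 3.14]. Speed limits (rad/s): [2.57, 2.57, 3.14, 3.14, 3.14, 3.14].

## Interface

Orientations are given as a unit quaternion [w, x, y, z].
In Python, from workcell import env gives the robot as it stands.
- The arm moves only by the shell command python3 nudge.py 'ROWS' [OPENING] [FORCE]. ROWS is a JSON list of rows, 1 to 8 of them, each of 6 numbers: dx, dy, dz in m, then a rotation vector rx, ry, rz in rad; each row is the pose to reach, as a shift and turn from the pose commanded when the command began, along the tool's axes at that moment; what a row does not reach only later rows make up. A row lasts 1/8 s, in which the tool goes at most 0.0625 m and 0.188 rad, less where a joint would pass 70% of its speed; a pose out of reach is approached as far as the arm can. OPENING is the finger opening in m, set as the command begins (- or left out keeps the last). The fingers move at their own pace and stop on an object; FORCE is the grip in N (left out, the last holds). Time passes only in rows, so rows that do not move let the fingers close. It prints the time, the measured TCP pose, the force, the opening and the grip force at its end.
- env.get_state(): the state, without advancing time (a new reading comes with each control period).
- env.read_camera(name): name is "scene" or "top"; returns a dict with "image" (400x640x3 uint8, red, green, blue), "K" (3x3 intrinsics, pixels), "R" (3x3) and "t" (3): a world point X has camera coordinates R X + t. Camera axes: x right, y down, z forward; pixel columns grow to the right and rows downward; lengths in m; the calibration is good to about 2 mm. A picture is of the moment at which its call begins. There is no depth.
- env.hand_in(): hands the job in; it is judged then, once.
The state is a dict: "clock": time; "joint_pos": joint angles; "qvel": joint speeds; "tau": joint torques, N m; "tcp_pos": TCP position; "orientation": TCP orientation; "wrist_force": force on the tool from outside, world axes, zero at the start; "ft_torque": the same for the moment, N m; "finger_gap": finger opening in m; "grip_force": force on a finger pad.
Only numpy, scipy, OpenCV 4.12 (cv2) and the standard library are available. Lean on these libraries where they do the work, as an engineer would, in place of code of your own. Each camera call takes 0.05 s, during which the arm holds its last target. There are 200 camera calls.

## Task

Put the loose caramel back in the caramel jar, the one in the slanted rack whose lid has orange buttons: squeeze its two buttons together to free the lid, lift it off, drop the sweet in and put the lid back fully home with both catches sprung out. Then press its pump knob down to the stop and let it come back up, to draw out the air. Leave the nut jar closed and do not knock over or push aside the other things on the table.

Things in the scene. Friction and masses are not known exactly. Their poses are not given: they have to be found in the camera images.
- rack: wooden slanted counter rack that holds the two jars side by side, 272 mm wide (y) x 130 deep, stands fast on the table; origin: centre of its underside, -x faces the robot's side. Its sloped board falls from 84 mm high at the back to a 45 mm high stop in front; jars and lids lean out over its front.
- caramel_jar: clear round jar of caramels, fixed in the rack, leaning 30 degrees towards the rack's front; orange-buttoned lid. In either place of the rack. Origin: centre of its foot; z: its axis, out through the mouth. 105 mm outside, 96 inside, 100 high, floor 5 mm thick; old caramels fill it to about 35 mm, 55 on the low side.
- caramel_jar_mouth (a point): centre of the caramel jar's mouth, on the top of its rim (100 mm up the axis), axes as the jar's. The mouth is a round hole of 76 mm in a lip 6 mm thick; the jar is wider below the lip.
- caramel_lid: white round lid with orange buttons and knob, about 130 g. Deck 103 mm across, z 0 to 8. Origin: centre of the deck's underside, which lies on the rim when home (then at caramel_jar_mouth, same z, any turn about z). z points out of the top. Below: plug 72 across to z -6, 62 across to its flat foot at z -17; it stands on that foot. A spring tongue under each button hooks under the jar's lip.
- caramel_lid_grip (a point): point on the lid's axis 22 mm above its origin, midway between the two orange buttons, axes as the lid's. The buttons' outer faces lie 25 mm from it along the lid's +y and -y (50 over both; 36 squeezed fully in); each is 24 wide (x) and 22 high (z 11 to 33 of the lid), on a boss 40 (x) x 28 (y), 36 high.
- caramel_left_catch (a joint): orange button with its tongue, on the lid's +y side: 0 out (caught), 0.007 m fully in, towards the axis; springs out with 3.5 N (out) to 8.4 N (in). The tongue reaches 42.5 mm from the axis, z -7 to -16 of the lid, sloped below. Both in by 5 mm or more: the lid is free, lifts straight along its z and can be carried by the squeezed buttons.
- caramel_right_catch (a joint): the same on the lid's -y side
- caramel_pump (a joint): orange pump knob on the caramel lid: 0 up, 0.010 m down at its stop, pressed along the lid's -z; springs back up, 2.7 N at the top to 7.2 N at the stop
- caramel_pump_top (a point): centre of the pump knob's top face (knob 27 mm across), on the lid's axis, 54 mm above the lid's origin when up; axes as the lid's
- nut_jar: the same sort of jar, full of hazelnuts, in the rack's other place, 132 mm from the caramel jar; origin and axes likewise
- nut_jar_mouth (a point): centre of the nut jar's mouth, on top of its rim
- nut_lid: the nut jar's lid, the same but with green buttons and knob; to be left as it is
- caramel: the loose caramel, in an orange wrapper, on the table left or right of the rack's front: 18 mm wide (x), 38 over the twisted ends (y; the sweet itself 22), 16 high; origin: centre of its underside
- caramel_mid (a point): the loose caramel's middle, 8 mm above its underside
- trivet: round trivet of wooden discs, 200 mm across, 7 mm high, fixed, nothing on it: a clean place for the lid meanwhile (a 203 mm high cutlery caddy and a 118 mm spice chest stand behind it, at the back edge); origin: centre of its underside
- honey_jar: bystander: small honey jar with a yellow lid, 46 dia x 68 high mm; origin: centre of its underside
- tea_glass: bystander: empty clear tea glass, 63 dia x 87 high mm; origin: centre of its underside
- pill_tub: bystander: white tablet tub, 41 dia x 83 high mm; origin: centre of its underside
- paprika_jar: bystander: spice jar with a dark cap, 44 dia x 105 high mm; origin: centre of its underside
- turmeric_jar: bystander: spice jar with a red cap, 44 dia x 105 high mm; origin: centre of its underside
- sardine_tin: bystander: flat oval tin, 63 x 105 x 25 high mm; origin: centre of its underside

How it is judged:
By the outcome, as a careful person would: the job done as asked, in the order asked, and still so for the second after the job is handed in, with the robot touching nothing.
It also fails if it takes over 72 s, if anything falls off the work surface, if the arm or the gripper's body presses on something with over 40 N, if the wrist force passes 120 N, or if a joint passes its speed limit or range.

## Working session

There is one attempt and no reset: what is moved stays moved. The work goes in short steps, Python scripts to look and compute and a shell command to move; the robot and the scene stay as the last step left them, time stands still between calls to the robot, and variables do not carry over. Pictures are saved under pics/ and viewed, at most 10 in all, crops included, and the job is handed in when it is done.

```bash
ls; mkdir -p pics; python3 - <<'E'
from workcell import env
import cv2,pickle
for n in("scene","top"):
    c=env.read_camera(n); cv2.imwrite(f"pics/{n}0.png",c["image"][:,:,::-1]); pickle.dump(c,open(f"{n}0.pkl","wb"))
    print(n,c["K"].tolist(),c["R"].round(4).tolist(),c["t"].round(4).tolist())
s=env.get_state();print(s)
E
```

```text
nudge.py
pics
workcell.py
scene [[408.5952277582654, 0.0, 323.17202598406965], [0.0, 408.5952277582654, 205.1569149770778], [0.0, 0.0, 1.0]] [[0.4211, -0.907, -0.0032], [-0.5749, -0.2641, -0.7744], [0.7016, 0.3279, -0.6326]] [-0.1912, 0.4025, 0.7921]
top [[423.2899967541681, 0.0, 313.55377444960124], [0.0, 423.2899967541681, 193.7171563902059], [0.0, 0.0, 1.0]] [[0.0152, -0.9999, 0.0017], [-0.9851, -0.0153, -0.1711], [0.1711, 0.001, -0.9853]] [0.0233, 0.4911, 1.2722]
{'clock': 0.1, 'joint_pos': array([ 1.12639999e+00,  3.13928400e-01,  4.51002122e-02,  1.30358798e+00,
       -3.47930213e-05,  1.43118370e+00]), 'qvel': array([-0.00017105, -0.00047622,  0.0013123 , -0.00085379, -0.00224274,
       -0.00146102]), 'tau': array([ 2.17999681e-03, -4.81727028e+01,  2.99243349e+01,  1.27284246e-02,
       -1.85285871e-04, -2.08119452e-06]), 'tcp_pos': array([0.17239646, 0.54811557, 0.25249936]), 'orientation': array([-2.16493604e-04,  1.51802637e-01,  9.88410493e-01, -7.80643240e-04]), 'wrist_force': array([-0.19842472, -0.29313614,  0.1042975 ]), 'ft_torque': array([ 0.01613618, -0.02219578,  0.00881111]), 'grip_force': 0.0, 'finger_gap': 0.08574840986492391}
```

View pics/scene0.png

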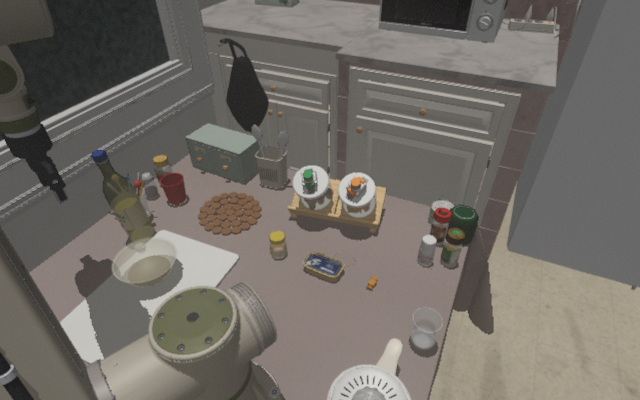

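View pics/top0.png

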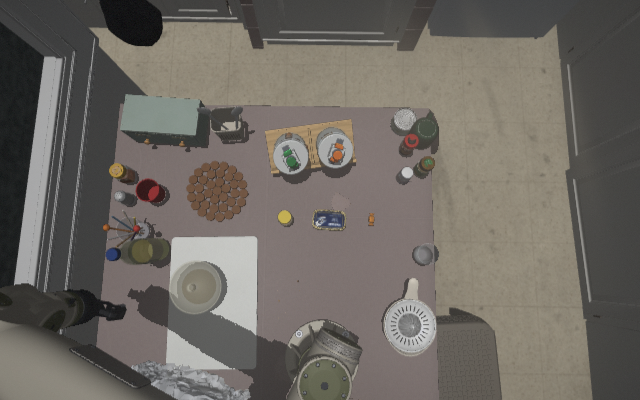

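Top view: caramel lid (orange) at about (338,152), nut lid (green) at (291,155), caramel at (371,219), trivet at (217,191), sardine tin at (329,220), honey jar at (285,217). In the scene view the caramel lid is at (356,187) and the caramel at (373,283). Next I'll zoom in on the lids and the caramel.

```bash
cat > h.py <<'E'
import numpy as np, cv2, pickle
from scipy.spatial.transform import Rotation as Rn
from workcell import env
def load(n): return pickle.load(open(n+".pkl","rb"))
def ray(c,uv):
    d=c["R"].T@np.linalg.solve(c["K"],[uv[0],uv[1],1.]); return -c["R"].T@c["t"], d/np.linalg.norm(d)
def onz(c,uv,z):
    o,d=ray(c,uv); return o+d*(z-o[2])/d[2]
def tri(c1,p1,c2,p2):
    o1,d1=ray(c1,p1);o2,d2=ray(c2,p2)
    A=np.array([d1,-d2]).T; s=np.linalg.lstsq(A,o2-o1,rcond=None)[0]
    a=o1+d1*s[0];b=o2+d2*s[1]; return (a+b)/2,np.linalg.norm(a-b)
def proj(c,X):
    p=c["K"]@(c["R"]@np.array(X)+c["t"]); return p[:2]/p[2]
def orange(c,lo=(3,130,90),hi=(18,255,255)):
    return cv2.inRange(cv2.cvtColor(c["image"],cv2.COLOR_RGB2HSV),lo,hi)
def blobs(m,box,amin=4):
    x0,y0,x1,y1=box; n,l,s,ce=cv2.connectedComponentsWithStats(m[y0:y1,x0:x1])
    return [(s[i,4],(ce[i]+[x0,y0]).round(2).tolist(),(s[i,:4]+[x0,y0,0,0]).tolist()) for i in range(1,n) if s[i,4]>=amin]
def tool(s=None):
    s=s or env.get_state(); q=s["orientation"]; return s["tcp_pos"],Rn.from_quat([q[1],q[2],q[3],q[0]])
E
python3 - <<'E'
from h import *
S,T=load("scene0"),load("top0")
for n,c,b in(("s",S,(330,165,395,295)),("t",T,(310,125,390,235))): print(n,blobs(orange(c),b))
a=cv2.resize(S["image"][155:230,285:390],None,fx=7,fy=7,interpolation=cv2.INTER_CUBIC)[:,:735]
b=cv2.resize(T["image"][118:178,262:358],None,fx=7,fy=7,interpolation=cv2.INTER_CUBIC)
cv2.imwrite("pics/za.png",a[:,:,::-1]);cv2.imwrite("pics/zb.png",b[:,:,::-1])
E
```

```text
s [(np.int32(84), [356.5, 181.45], [351, 177, 14, 10]), (np.int32(35), [350.94, 191.54], [348, 188, 7, 8]), (np.int32(64), [372.08, 282.27], [368, 277, 10, 12])]
t [(np.int32(34), [338.44, 145.71], [335, 143, 8, 6]), (np.int32(82), [336.22, 155.78], [330, 151, 12, 11]), (np.int32(44), [371.02, 219.09], [369, 214, 5, 11])]
```

View pics/za.png

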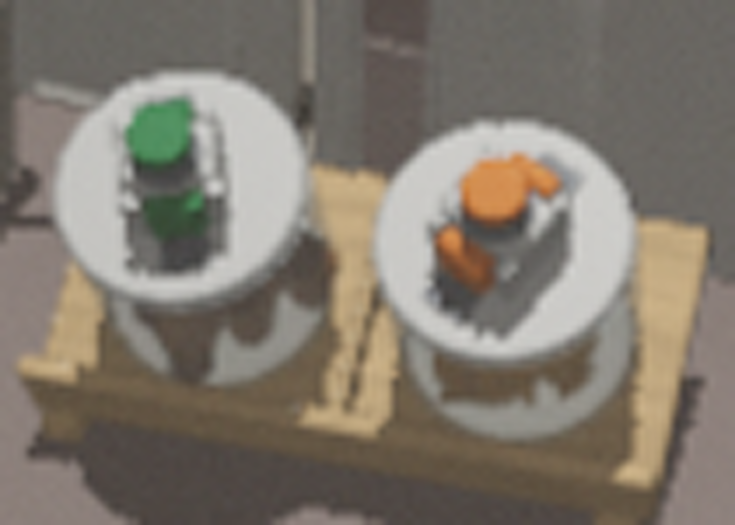

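View pics/zb.png

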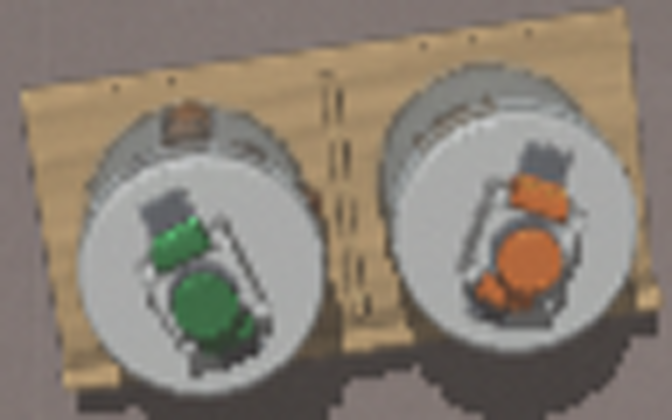

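Zooms: both lids are closed. In the top crop the orange knob is at (528,262), its upper button at (540,197) and the lower one at (490,290). In the scene crop the knob is at (496,190), with the near button at (465,257). Now I'll triangulate.

```bash
python3 - <<'E'
from h import *
S,T=load("scene0"),load("top0")
cs=lambda x,y:(285+(x+.5)/7-.5,155+(y+.5)/7-.5)
ct=lambda x,y:(262+(x+.5)/7-.5,118+(y+.5)/7-.5)
bl,br=onz(T,ct(22,92),.084),onz(T,ct(625,10),.084); fl,fr=onz(T,ct(65,388),.045),onz(T,ct(660,305),.045)
print("rack",bl,br,fl,fr,np.linalg.norm(bl-br),np.linalg.norm(fl-fr))
d=(bl-br)+(fl-fr); yaw=np.arctan2(-d[0],d[1]); print("yaw",np.degrees(yaw))
print("knob",tri(T,ct(528,262),S,cs(496,190)),"nutknob",tri(T,ct(205,304),S,cs(160,132)))
# deck ellipses
def deck(c,box,k):
    h=cv2.cvtColor(c["image"],cv2.COLOR_RGB2HSV); m=cv2.inRange(h,(0,0,140),(180,40,255))
    x0,y0,x1,y1=box; mm=m[y0:y1,x0:x1]
    cn=max(cv2.findContours(mm,cv2.RETR_EXTERNAL,cv2.CHAIN_APPROX_NONE)[0],key=cv2.contourArea)
    e=cv2.fitEllipse(cv2.convexHull(cn)); return (e[0][0]+x0,e[0][1]+y0),e[1],e[2]
for nm,bt,bs in(("car",(312,130,358,172),(335,165,380,210)),("nut",(270,135,311,178),(290,160,331,202))):
    et,es=deck(T,bt,0),deck(S,bs,0); print(nm,et,es,tri(T,et[0],S,es[0]))
ax=Rn.from_euler("z",yaw).apply([-.5,0,.866]); print("axis",ax)
for z in (.5,):print(ax)
print("caramel",[onz(T,(371.02,219.09),.008),onz(S,(372.08,282.27),.008)],tri(T,(371.02,219.09),S,(372.08,282.27)))
print("trivet",onz(T,(217,191),.007),onz(S,(230,213),.007))
E
```

```text
rack [0.67828094 0.18445203 0.084     ] [ 0.72032435 -0.0812575   0.084     ] [0.55380348 0.16526784 0.045     ] [ 0.59608313 -0.10043477  0.045     ] 0.26901524463469034 0.2690454358791016
yaw 9.01637013182927
knob (array([ 0.57887117, -0.03471751,  0.18104499]), np.float64(0.0024037488073699355)) nutknob (array([0.55878839, 0.09533097, 0.18258294]), np.float64(0.001174454496282034))
car ((334.97086334228516, 149.46792030334473), (34.54414749145508, 35.32114791870117), 8.306563377380371) ((358.09536933898926, 190.8676986694336), (35.64160919189453, 42.442588806152344), 132.32333374023438) (array([ 0.61024784, -0.03217226,  0.12826811]), np.float64(0.0038786692835012793))
nut ((290.0722236633301, 155.7436065673828), (34.66471862792969, 35.46339416503906), 160.15956115722656) ((309.0838813781738, 180.0570068359375), (33.518001556396484, 41.35456085205078), 103.72576904296875) (array([0.58361093, 0.10181309, 0.14276395]), np.float64(0.002429618636806782))
axis [-0.4938218  -0.07835833  0.866     ]
[-0.4938218  -0.07835833  0.866     ]
caramel [array([ 0.4181594, -0.151654 ,  0.008    ]), array([ 0.42031306, -0.15189822,  0.008     ])] (array([ 0.4181755 , -0.15188219,  0.01018085]), np.float64(0.0011607669190612376))
trivet [0.50079168 0.33922784 0.007     ] [0.49632419 0.33256452 0.007     ]
```

```bash
python3 - <<'E'
from h import *
S,T=load("scene0"),load("top0")
cs=lambda x,y:(285+(x+.5)/7-.5,155+(y+.5)/7-.5)
ct=lambda x,y:(262+(x+.5)/7-.5,118+(y+.5)/7-.5)
yaw=np.radians(9.0); J=Rn.from_euler("z",yaw)*Rn.from_euler("y",-np.pi/6)
O=np.array([.606,-.0307,.135]); J_=J.as_matrix()
def onlid(c,p,z):
    o,d=ray(c,p); n=J_[:,2]; X=o+d*((n@(O-o)+z)/(n@d)); return (J_.T@(X-O)*1000).round(1)
print("knob",onlid(T,ct(528,262),.054),onlid(S,cs(496,190),.054))
for nm,c,p,z in(("Tbutton centre",T,ct(540,197),.033),("Tbtn L",T,ct(515,178),.033),("Tbtn R",T,ct(572,192),.033),("T line L a",T,ct(490,180),.036),("b",T,ct(465,275),.036),("T line R a",T,ct(578,213),.036),("b",T,ct(560,310),.036),
 ("T low btn",T,ct(487,290),.033),("S far btn",S,cs(542,175),.033),("S near btn top",S,cs(450,240),.033),("S near L",S,cs(437,232),.033),("S near R",S,cs(493,262),.033)):
    print(nm,onlid(c,p,z))
for c,n,f in((S,"sc",cs),(T,"top",ct)):
    for z in(.022,.008):print(n,z,proj(c,O+J_[:,2]*z).round(1))
a=cv2.resize(T["image"][138:166,320:358],None,fx=16,fy=16,interpolation=cv2.INTER_CUBIC)
b=cv2.resize(S["image"][170:206,335:385],None,fx=15,fy=15,interpolation=cv2.INTER_CUBIC)
w=max(a.shape[1],b.shape[1])
print(a.shape,b.shape)
cv2.imwrite("pics/zc.png",cv2.resize(b,None,fx=1,fy=1)[:,:,::-1])
E
```

```text
knob [-1.   1.4 54. ] [-0.5 -0.9 54. ]
Tbutton centre [19.5 -8.3 33. ]
Tbtn L [28.8  1.1 33. ]
Tbtn R [ 19.8 -21.5  33. ]
T line L a [30.1 11.5 36. ]
b [-7.8 25.9 36. ]
T line R a [ 11.5 -22.7  36. ]
b [-28.1 -11.3  36. ]
T low btn [-16.2  17.4  33. ]
S far btn [ 18.  -13.5  33. ]
S near btn top [-14.8  15.4  33. ]
S near L [-12.5  21.   33. ]
S near R [-20.8  -2.7  33. ]
sc 0.022 [355.9 186.5]
sc 0.008 [356.3 188.6]
top 0.022 [336.1 151.8]
top 0.008 [335.5 150.6]
(448, 608, 3) (540, 750, 3)
```

View pics/zc.png

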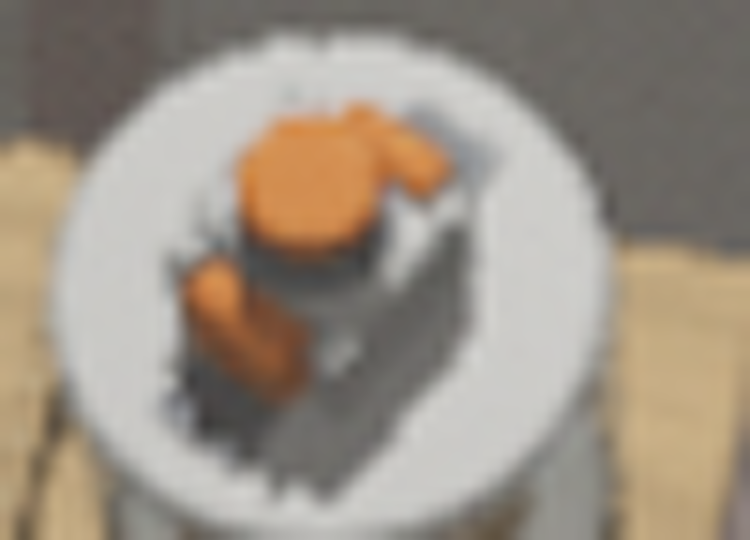

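The lid's button axis comes out at about −21.5° in the jar frame (edges −16 to −22°, far button −23°). Lid origin is about (.606, −.031, .135). I'll save the frames and work out the approach.

```bash
cat >> h.py <<'E'
JR=Rn.from_euler("z",np.radians(9.0))*Rn.from_euler("y",-np.pi/6); J_=JR.as_matrix()
O=np.array([.606,-.0307,.135])
PSI=np.radians(-21.5)
def lidR(R0=JR,psi=PSI):  # tool: z=-lid z, y=button axis
    M=R0.as_matrix(); y=M[:,0]*np.cos(psi)+M[:,1]*np.sin(psi); z=-M[:,2]; return Rn.from_matrix(np.array([np.cross(y,z),y,z]).T)
def downR(az): # tool down, y at azimuth az (deg)
    a=np.radians(az); y=np.array([np.cos(a),np.sin(a),0]); z=np.array([0,0,-1.]); return Rn.from_matrix(np.array([np.cross(y,z),y,z]).T)
def go(P,Rt=None):
    p,R=tool(); d=R.inv().apply(np.array(P)-p); rv=(R.inv()*Rt).as_rotvec() if Rt is not None else np.zeros(3)
    print("delta",d.round(4).tolist(),rv.round(3).tolist(),"rows",np.linalg.norm(d)/.0625,np.linalg.norm(rv)/.188)
def lidp(x,y,z): return O+J_@np.array([x,y,z])
def st():
    s=env.get_state(); print("t%.2f"%s["clock"],s["tcp_pos"].round(4),"q",s["joint_pos"].round(3),"F",s["wrist_force"].round(1),"gap %.4f grip %.1f"%(s["finger_gap"],s["grip_force"]))
E
python3 -c "
from h import *
print(lidR().as_matrix().round(3)); go(lidp(0,0,.13),lidR())"
```

```text
[[ 0.168  0.853  0.494]
 [ 0.969 -0.236  0.078]
 [ 0.183  0.465 -0.866]]
delta [-0.5291, -0.451, 0.0055] [-0.537, -0.205, 1.448] rows 11.124146180021588 8.285363378865345
```

```bash
python3 nudge.py '[[-0.529,-0.451,0.005,-0.537,-0.205,1.448],[-0.529,-0.451,0.005,-0.537,-0.205,1.448],[-0.529,-0.451,0.005,-0.537,-0.205,1.448],[-0.529,-0.451,0.005,-0.537,-0.205,1.448],[-0.529,-0.451,0.005,-0.537,-0.205,1.448],[-0.529,-0.451,0.005,-0.537,-0.205,1.448],[-0.529,-0.451,0.005,-0.537,-0.205,1.448],[-0.529,-0.451,0.005,-0.537,-0.205,1.448]]' 0.085 40; python3 -c "
from h import *
st(); go(lidp(0,0,.13),lidR())"
```

```text
clock: 1.1
tcp_pos: [0.4384, 0.123, 0.2497]
orientation: [0.125, 0.739, 0.625, 0.22]
wrist_force: [0.9, 0.3, 0.1]
finger_gap: 0.0852
grip_force: 0.0
t1.10 [0.4384 0.123  0.2497] q [ 0.059 -0.305 -0.716  0.653  0.061  1.813] F [0.9 0.3 0.1] gap 0.0852 grip 0.0
delta [-0.1478, 0.1196, 0.0369] [-0.017, -0.008, 0.047] rows 3.0994689578711063 0.2697267748854763
```

```bash
python3 nudge.py '[[-0.148,0.12,0.037,-0.017,-0.008,0.047],[-0.148,0.12,0.037,-0.017,-0.008,0.047],[-0.148,0.12,0.037,-0.017,-0.008,0.047],[-0.148,0.12,0.037,-0.017,-0.008,0.047],[-0.148,0.12,0.037,-0.017,-0.008,0.047]]'; python3 - <<'E'
from h import *
st(); go(lidp(0,0,.13),lidR()); go(lidp(0,0,.07),lidR())
p,R=tool()
for n in("scene","top"):
    c=env.read_camera(n); pickle.dump(c,open(n+"1.pkl","wb")); print(n,proj(c,p),proj(c,p+R.apply([0,0,.022])),proj(c,lidp(0,0,.022)))
    if n=="scene":cv2.imwrite("pics/s1.png",cv2.resize(c["image"][110:230,290:450],None,fx=5,fy=5,interpolation=cv2.INTER_CUBIC)[:,:,::-1])
E
```

```text
clock: 1.72
tcp_pos: [0.5421, -0.0387, 0.2466]
orientation: [0.127, 0.752, 0.607, 0.223]
wrist_force: [-0.1, -0.8, -0.1]
finger_gap: 0.0849
grip_force: 0.0
t1.73 [ 0.5421 -0.0387  0.2466] q [-0.345 -0.098 -0.567  0.638  0.243  1.497] F [-0.1 -0.8 -0.1] gap 0.0849 grip 0.0
delta [-0.002, 0.0007, -0.0012] [-0.005, -0.001, 0.004] rows 0.03893640247450717 0.033599150953031544
delta [-0.002, 0.001, 0.0588] [-0.005, -0.001, 0.004] rows 0.9412972980810789 0.033599150953031544
scene [352.22458426 168.55542081] [352.84989669 172.52249866] [355.92979606 186.4662012 ]
top [340.2098777 161.7977151] [339.12579122 159.64203052] [336.0835887 151.7784196]
```

View pics/s1.png

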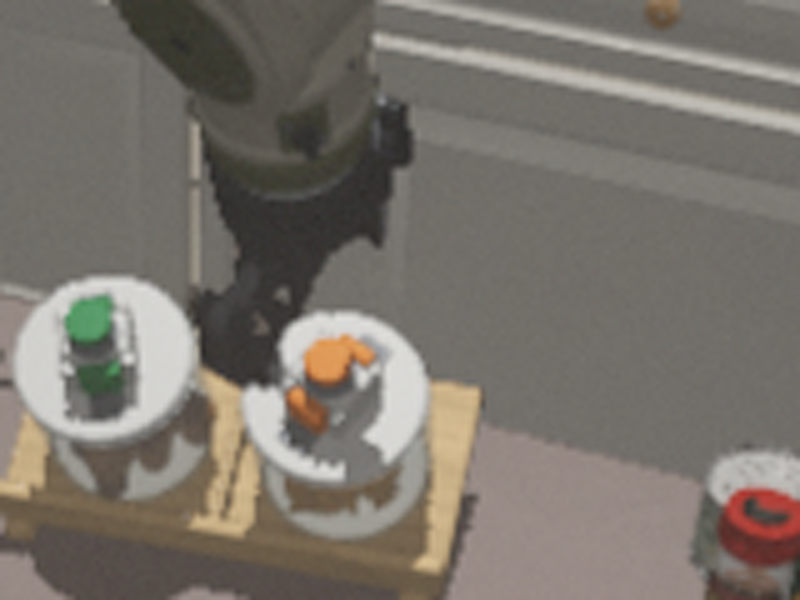

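The picture shows the open gripper above the orange lid. Its fingers line up with the buttons: near finger at about (245,340), far finger at about (380,240), and the predicted TCP at (311,293) lies midway. Descending.

```bash
python3 nudge.py '[[-0.002,0.001,0.03,-0.005,0,0.004],[-0.002,0.001,0.06,-0.005,0,0.004],[-0.002,0.001,0.08,-0.005,0,0.004],[-0.002,0.001,0.095,-0.005,0,0.004],[-0.002,0.001,0.095,-0.005,0,0.004]]' 0.068; python3 -c "
from h import *
st(); go(lidp(0,0,.034),lidR())"
```

```text
clock: 2.45
tcp_pos: [0.5893, -0.0317, 0.1645]
orientation: [0.128, 0.752, 0.606, 0.225]
wrist_force: [0.4, 0.4, 1.0]
finger_gap: 0.0681
grip_force: 0.0
t2.45 [ 0.5893 -0.0317  0.1645] q [-0.296  0.065 -0.633  0.393  0.222  1.544] F [0.4 0.4 1. ] gap 0.0681 grip 0.0
delta [-0.0016, 0.0002, -0.0002] [0.0, -0.002, 0.003] rows 0.026127410429547582 0.019163596063012888
```

```bash
python3 nudge.py '[[0,0,0,0,0,0],[0,0,0,0,0,0],[0,0,0,0,0,0],[0,0,0,0,0,0]]' 0.044 25; python3 -c "
from h import *
st(); s=env.get_state(); p,R=tool(s); print(R.inv().apply(s['wrist_force']),R.inv().apply(s['ft_torque']))"
```

```text
clock: 2.95
tcp_pos: [0.5905, -0.0331, 0.1667]
orientation: [0.13, 0.752, 0.605, 0.226]
wrist_force: [-4.5, 2.5, 6.6]
finger_gap: 0.0443
grip_force: 6.1
t2.95 [ 0.5905 -0.0331  0.1667] q [-0.298  0.063 -0.631  0.394  0.223  1.544] F [-4.5  2.5  6.6] gap 0.0443 grip 6.1
[ 2.88903444 -1.3127218  -7.7427266 ] [0.70504608 0.23532809 0.05865622]
```

The fingers are well centred (side force 1.3 N), but the tips touch the deck (7.7 N). I'll back off 3 mm and squeeze fully.

```bash
python3 nudge.py '[[0,0,-0.003,0,0,0],[0,0,-0.003,0,0,0],[0,0,-0.003,0,0,0],[0,0,-0.003,0,0,0],[0,0,-0.003,0,0,0]]' 0.033 30; python3 -c "
from h import *
st(); s=env.get_state(); p,R=tool(s); print(R.inv().apply(s['wrist_force']),R.inv().apply(s['ft_torque']),J_.T@(p-O))"
```

```text
clock: 3.58
tcp_pos: [0.5885, -0.0334, 0.1677]
orientation: [0.129, 0.753, 0.605, 0.225]
wrist_force: [-0.3, 1.2, -1.4]
finger_gap: 0.0353
grip_force: 32.0
t3.58 [ 0.5885 -0.0334  0.1677] q [-0.299  0.06  -0.631  0.4    0.223  1.543] F [-0.3  1.2 -1.4] gap 0.0353 grip 32.0
[ 0.84636084 -1.16949421  1.1921871 ] [ 0.54199068 -0.21633803  0.01841919] [9.86505347e-04 8.81604424e-05 3.71402513e-02]
```

Gap 35 mm, so both buttons are fully in. I'll save the seated pose and lift along the axis.

```bash
python3 -c "
from h import *
p,R=tool(); pickle.dump((p,R.as_quat()),open('seat.pkl','wb'))"; python3 nudge.py '[[0,0,-0.004,0,0,0],[0,0,-0.012,0,0,0],[0,0,-0.025,0,0,0],[0,0,-0.045,0,0,0],[0,0,-0.07,0,0,0],[0,0,-0.09,0,0,0],[0,0,-0.09,0,0,0]]'; python3 - <<'E'
from h import *
st()
c=env.read_camera("scene"); pickle.dump(c,open("scene2.pkl","wb"))
cv2.imwrite("pics/s2.png",cv2.resize(c["image"][110:230,290:450],None,fx=5,fy=5,interpolation=cv2.INTER_CUBIC)[:,:,::-1])
T=load("top0");S=load("scene0")
# trivet centre by colour in both views
for n,cc,b in(("t",T,(180,155,255,228)),("s",S,(190,185,270,240))):
    h=cv2.cvtColor(cc["image"],cv2.COLOR_RGB2HSV); x0,y0,x1,y1=b
    m=cv2.inRange(h,(0,70,40),(20,255,200))[y0:y1,x0:x1]
    m=cv2.morphologyEx(m,cv2.MORPH_CLOSE,np.ones((5,5),np.uint8))
    cn=max(cv2.findContours(m,cv2.RETR_EXTERNAL,cv2.CHAIN_APPROX_NONE)[0],key=cv2.contourArea)
    e=cv2.fitEllipse(cv2.convexHull(cn)); uv=(e[0][0]+x0,e[0][1]+y0); print(n,uv,e[1],onz(cc,uv,.007)); locals().__setitem__(n+"uv",uv)
print(tri(T,tuv,S,suv))
E
```

```text
clock: 4.45
tcp_pos: [0.5445, -0.041, 0.2485]
orientation: [0.131, 0.752, 0.605, 0.227]
wrist_force: [-0.1, -1.4, -1.7]
finger_gap: 0.035
grip_force: 32.0
t4.45 [ 0.5445 -0.041   0.2485] q [-0.349 -0.101 -0.57   0.627  0.246  1.498] F [-0.1 -1.4 -1.7] gap 0.0350 grip 32.0
t (216.5809097290039, 190.84515380859375) (59.86820983886719, 61.6680793762207) [0.50127286 0.34059238 0.007     ]
s (229.286376953125, 213.00054740905762) (41.57831954956055, 63.68134307861328) [0.49541296 0.33454086 0.007     ]
(array([ 0.50315775,  0.3422034 , -0.00176618]), np.float64(0.0010978425802710085))
```

View pics/s2.png

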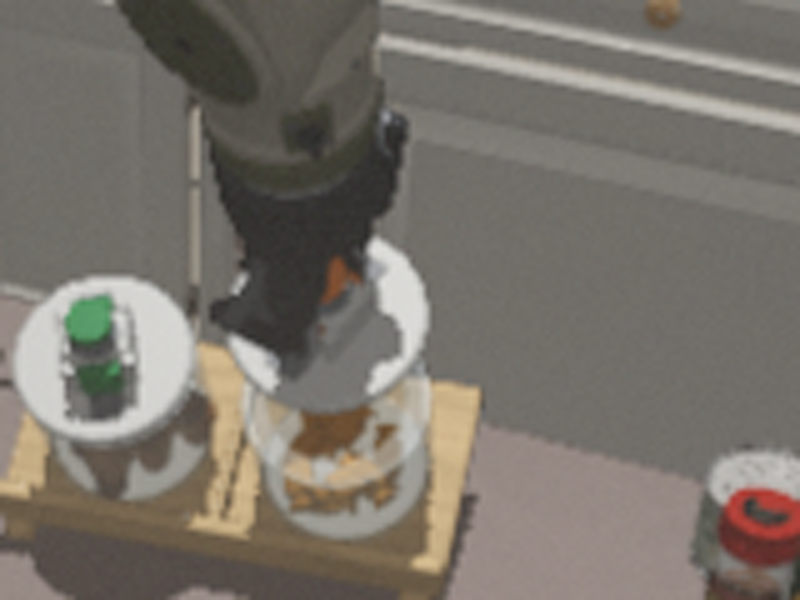

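The lid is off, held square, and the mouth is open (crop (330,420)). Trivet centre is about (.500,.339). I'll lift higher and carry it over the nut jar.

```bash
python3 -c "
from h import *
go([.50,.0,.32]);go([.47,.10,.33],downR(20)); go([.5,.339,.15],downR(25))"
```

```text
delta [0.0454, -0.013, -0.0818] [0.0, 0.0, 0.0] rows 1.5110508660174116 0.0
delta [0.1392, -0.0572, -0.0976] [0.534, -0.047, -0.552] rows 2.87016798984311 4.0915367704759085
delta [0.3429, -0.1723, 0.0913] [0.537, -0.024, -0.637] rows 6.311605297665852 4.435895099361819
```

```bash
python3 nudge.py '[[0.045,-0.013,-0.082,0,0,0],[0.045,-0.013,-0.082,0,0,0],[0.139,-0.057,-0.098,0.537,-0.024,-0.637],[0.139,-0.057,-0.098,0.537,-0.024,-0.637],[0.343,-0.172,0,0.537,-0.024,-0.637],[0.343,-0.172,0,0.537,-0.024,-0.637],[0.343,-0.172,0.05,0.537,-0.024,-0.637],[0.343,-0.172,0.05,0.537,-0.024,-0.637]]'; python3 -c "
from h import *
st();  go([.5,.339,.12],downR(25))"
```

```text
clock: 5.5
tcp_pos: [0.4765, 0.315, 0.2005]
orientation: [-0.001, 0.537, 0.844, -0.001]
wrist_force: [1.0, -0.6, -0.4]
finger_gap: 0.0351
grip_force: 32.0
t5.50 [0.4765 0.315  0.2005] q [ 0.443  0.328 -0.063  1.182  0.002  1.576] F [ 1.  -0.6 -0.4] gap 0.0351 grip 32.0
delta [0.0117, 0.0317, 0.0804] [-0.003, -0.002, 0.001] rows 1.3949848020416202 0.01958623936676164
```

```bash
python3 nudge.py '[[0.012,0.032,0.04,-0.003,-0.002,0],[0.012,0.032,0.08,-0.003,-0.002,0],[0.012,0.032,0.11,-0.003,-0.002,0],[0.012,0.032,0.128,-0.003,-0.002,0],[0.012,0.032,0.133,-0.003,-0.002,0],[0.012,0.032,0.133,-0.003,-0.002,0]]'; python3 -c "
from h import *
st();  go([.5,.339,.061],downR(25))"
```

```text
clock: 6.25
tcp_pos: [0.4994, 0.337, 0.0698]
orientation: [0.0, 0.537, 0.843, 0.0]
wrist_force: [0.6, 0.6, -0.2]
finger_gap: 0.0351
grip_force: 32.0
t6.25 [0.4994 0.337  0.0698] q [ 0.461  0.477 -0.177  0.915 -0.     1.595] F [ 0.6  0.6 -0.2] gap 0.0351 grip 32.0
delta [0.0015, 0.0014, 0.0088] [0.001, 0.0, 0.0] rows 0.1453018578030719 0.004557166636714594
```

```bash
python3 nudge.py '[[0,0,0.004,0,0,0],[0,0,0.007,0,0,0],[0,0,0.009,0,0,0],[0,0,0.009,0,0,0]]'; python3 -c "
from h import *
st()"
```

```text
clock: 6.75
tcp_pos: [0.4994, 0.3369, 0.0613]
orientation: [0.001, 0.537, 0.843, 0.0]
wrist_force: [-0.8, -0.9, -0.7]
finger_gap: 0.0349
grip_force: 32.0
t6.75 [0.4994 0.3369 0.0613] q [ 0.46   0.485 -0.188  0.896 -0.     1.595] F [-0.8 -0.9 -0.7] gap 0.0349 grip 32.0
```

No contact yet, so I'll lower it in 1 mm steps.

```bash
python3 nudge.py '[[0,0,0.001,0,0,0],[0,0,0.002,0,0,0],[0,0,0.002,0,0,0]]'; python3 -c "
from h import *
st()"; python3 nudge.py '[[0,0,0.001,0,0,0],[0,0,0.002,0,0,0],[0,0,0.002,0,0,0]]'; python3 -c "
from h import *
st()"
```

```text
clock: 7.12
tcp_pos: [0.4994, 0.3369, 0.0592]
orientation: [0.0, 0.537, 0.843, 0.0]
wrist_force: [-0.7, 0.5, -0.7]
finger_gap: 0.0357
grip_force: 32.0
t7.12 [0.4994 0.3369 0.0592] q [ 0.461  0.487 -0.191  0.892 -0.     1.595] F [-0.7  0.5 -0.7] gap 0.0357 grip 32.0
clock: 7.5
tcp_pos: [0.4995, 0.3369, 0.0578]
orientation: [0.001, 0.537, 0.843, 0.001]
wrist_force: [-1.6, -0.5, 3.5]
finger_gap: 0.035
grip_force: 33.0
t7.50 [0.4995 0.3369 0.0578] q [ 4.610e-01  4.880e-01 -1.920e-01  8.880e-01 -1.000e-03  1.595e+00] F [-1.6 -0.5  3.5] gap 0.0350 grip 33.0
```

The lid is standing. Release and rise.

```bash
python3 -c "
from h import *
p,R=tool(); pickle.dump((p,R.as_quat()),open('place.pkl','wb'))"; python3 nudge.py '[[0,0,0,0,0,0],[0,0,0,0,0,0],[0,0,0,0,0,0],[0,0,-0.02,0,0,0],[0,0,-0.06,0,0,0],[0,0,-0.12,0,0,0],[0,0,-0.16,0,0,0],[0,0,-0.18,0,0,0]]' 0.066; python3 - <<'E'
from h import *
st(); T=load("top0");S=load("scene0")
# caramel orientation
for n,c,b in(("t",T,(360,205,385,232)),("s",S,(360,270,390,295))):
    x0,y0,x1,y1=b; m=orange(c,(3,100,70))[y0:y1,x0:x1]; pts=np.argwhere(m>0)[:,::-1]+[x0,y0]
    W=np.array([onz(c,p,.008)[:2] for p in pts.astype(float)]); mu=W.mean(0); u,s,v=np.linalg.svd(W-mu)
    print(n,len(pts),mu,"long axis",v[0],np.degrees(np.arctan2(v[0][1],v[0][0])),"ext",np.ptp((W-mu)@v.T,axis=0))
a=cv2.resize(T["image"][205:232,355:390],None,fx=11,fy=11,interpolation=cv2.INTER_CUBIC); b=cv2.resize(S["image"][268:295,355:390],None,fx=11,fy=11,interpolation=cv2.INTER_CUBIC)
cv2.imwrite("pics/car.png",np.hstack([a,b])[:,:,::-1])
E
```

```text
clock: 8.5
tcp_pos: [0.5002, 0.3375, 0.2405]
orientation: [0.002, 0.537, 0.843, 0.002]
wrist_force: [0.7, 0.3, 0.1]
finger_gap: 0.0661
grip_force: 0.0
t8.50 [0.5002 0.3375 0.2405] q [ 0.461  0.368  0.092  1.289 -0.     1.595] F [0.7 0.3 0.1] gap 0.0661 grip 0.0
t 56 [ 0.41874462 -0.15170906] long axis [-0.99774469  0.06712333] 176.151222571718 ext [0.03876523 0.01370761]
s 85 [ 0.41937861 -0.15173757] long axis [-0.99959414  0.02848782] 178.36754739401852 ext [0.04501005 0.01614397]
```

View pics/car.png

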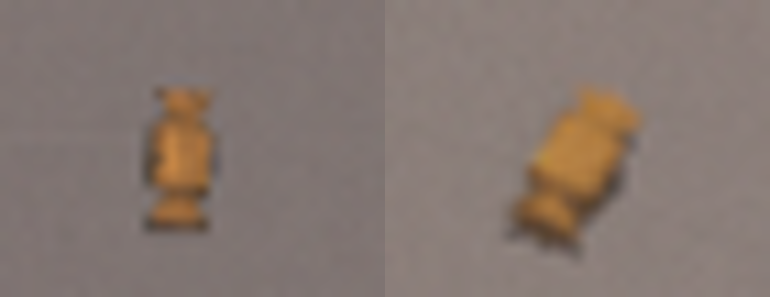

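The caramel lies with its long axis along about −3° (world x), middle (.419, −.152). The tool will close at azimuth 87°.

```bash
python3 -c "
from h import *
go([.419,-.152,.24],downR(87)); go([.419,-.152,.08],downR(87))"
```

```text
delta [-0.4092, -0.2805, -0.0011] [0.005, 0.003, -1.082] rows 7.938507309610803 5.755180813642701
delta [-0.4092, -0.2815, 0.1589] [0.005, 0.003, -1.082] rows 8.34355647543899 5.755180813642701
```

```bash
python3 nudge.py '[[-0.409,-0.281,0,0,0,-1.082],[-0.409,-0.281,0,0,0,-1.082],[-0.409,-0.281,0,0,0,-1.082],[-0.409,-0.281,0,0,0,-1.082],[-0.409,-0.281,0,0,0,-1.082],[-0.409,-0.281,0,0,0,-1.082],[-0.409,-0.281,0.05,0,0,-1.082],[-0.409,-0.281,0.1,0,0,-1.082]]' 0.045; python3 -c "
from h import *
st(); go([.419,-.152,.06],downR(87)); go([.419,-.152,.027],downR(87))"
```

```text
clock: 9.5
tcp_pos: [0.4274, -0.1061, 0.1796]
orientation: [0.003, 0.026, 1.0, -0.001]
wrist_force: [0.8, 0.3, -0.7]
finger_gap: 0.0447
grip_force: 0.0
t9.50 [ 0.4274 -0.1061  0.1796] q [-4.260e-01  8.800e-02 -4.220e-01  1.054e+00  1.000e-03 -3.740e-01] F [ 0.8  0.3 -0.7] gap 0.0447 grip 0.0
delta [0.0068, -0.0461, 0.1196] [-0.002, 0.007, -0.0] rows 2.053739011696887 0.037331333017873815
delta [0.007, -0.046, 0.1526] [-0.002, 0.007, -0.0] rows 2.5528039427807347 0.037331333017873815
```

```bash
python3 nudge.py '[[0.007,-0.046,0.05,0,0.007,0],[0.007,-0.046,0.09,0,0.007,0],[0.007,-0.046,0.12,0,0.007,0],[0.007,-0.046,0.14,0,0.007,0],[0.007,-0.046,0.152,0,0.007,0],[0.007,-0.046,0.152,0,0.007,0]]'; python3 -c "
from h import *
st(); go([.419,-.152,.027],downR(87))"; python3 nudge.py '[[0,0,0,0,0,0],[0,0,0,0,0,0],[0,0,0,0,0,0],[0,0,0,0,0,0]]' 0.012 20
```

```text
clock: 10.25
tcp_pos: [0.4167, -0.1486, 0.026]
orientation: [-0.003, 0.026, 1.0, 0.001]
wrist_force: [0.5, 0.8, 0.9]
finger_gap: 0.0448
grip_force: 0.0
t10.25 [ 0.4167 -0.1486  0.026 ] q [-0.523  0.275 -0.629  0.673 -0.002 -0.471] F [0.5 0.8 0.9] gap 0.0448 grip 0.0
delta [-0.0024, -0.0033, -0.001] [0.001, -0.007, 0.0] rows 0.06718846855918818 0.03557291163480056
clock: 10.75
tcp_pos: [0.4179, -0.1493, 0.0272]
orientation: [-0.002, 0.026, 1.0, -0.0]
wrist_force: [-0.1, 0.8, 6.4]
finger_gap: 0.0162
grip_force: 22.3
```

```bash
python3 -c "
from h import *
go([.43,-.14,.26]);go([.607,-.031,.26],downR(95)); go([.607,-.031,.165],downR(95))"
```

```text
delta [-0.0107, 0.0098, -0.2328] [0.0, 0.0, 0.0] rows 3.732110249606661 0.0
delta [-0.1818, 0.1279, -0.2335] [-0.0, -0.004, -0.14] rows 5.157931225165407 0.7425069753873998
delta [-0.1822, 0.1279, -0.1385] [-0.0, -0.004, -0.14] rows 4.1944355387210415 0.7425069753873998
```

```bash
python3 nudge.py '[[0,0,-0.03,0,0,0],[0,0,-0.09,0,0,0],[0,0,-0.15,0,0,0],[0,0,-0.21,0,0,0],[-0.06,0.04,-0.233,0,0,-0.14],[-0.11,0.08,-0.233,0,0,-0.14],[-0.182,0.128,-0.233,0,0,-0.14],[-0.182,0.128,-0.233,0,0,-0.14]]'; python3 -c "
from h import *
st(); go([.607,-.031,.165],downR(95))"
```

```text
clock: 11.75
tcp_pos: [0.6087, -0.0289, 0.2579]
orientation: [-0.003, -0.045, 0.999, 0.0]
wrist_force: [-0.6, -0.1, -0.3]
finger_gap: 0.0161
grip_force: 21.6
t11.75 [ 0.6087 -0.0289  0.2579] q [-0.179  0.385  0.16   1.351 -0.    -0.268] F [-0.6 -0.1 -0.3] gap 0.0161 grip 21.6
delta [0.0014, -0.0021, 0.0929] [0.001, -0.005, 0.002] rows 1.4875131869051588 0.031138223290600387
```

```bash
python3 nudge.py '[[0.001,-0.002,0.035,0,-0.005,0],[0.001,-0.002,0.065,0,-0.005,0],[0.001,-0.002,0.085,0,-0.005,0],[0.001,-0.002,0.094,0,-0.005,0],[0.001,-0.002,0.094,0,-0.005,0]]'; python3 nudge.py '[[0,0,0,0,0,0],[0,0,0,0,0,0],[0,0,0,0,0,0]]' 0.03;  python3 nudge.py '[[0,0,-0.02,0,0,0],[0,0,-0.06,0,0,0],[0,0,-0.11,0,0,0],[0.1,0,-0.13,0,0,0],[0.16,0,-0.13,0,0,0],[0.16,0,-0.13,0,0,0]]' 0.06; python3 - <<'E'
from h import *
st()
ims=[]
for n,b in(("scene",(320,160,400,230)),("top",(300,120,380,190))):
    c=env.read_camera(n); pickle.dump(c,open(n+"3.pkl","wb")); ims.append(cv2.resize(c["image"][b[1]:b[3],b[0]:b[2]],None,fx=5,fy=5,interpolation=cv2.INTER_CUBIC))
cv2.imwrite("pics/d.png",np.hstack(ims)[:,:,::-1])
E
```

```text
clock: 12.38
tcp_pos: [0.6051, -0.0327, 0.164]
orientation: [-0.001, -0.044, 0.999, 0.001]
wrist_force: [-0.0, -0.1, -0.8]
finger_gap: 0.0164
grip_force: 21.6
clock: 12.75
tcp_pos: [0.6058, -0.0329, 0.1651]
orientation: [0.0, -0.044, 0.999, 0.0]
wrist_force: [-0.2, -0.6, 0.4]
finger_gap: 0.0298
grip_force: 0.0
clock: 13.5
tcp_pos: [0.4438, -0.0468, 0.2953]
orientation: [0.0, -0.044, 0.999, 0.0]
wrist_force: [-0.2, -0.3, -0.1]
finger_gap: 0.0602
grip_force: 0.0
t13.50 [ 0.4438 -0.0468  0.2953] q [-2.860e-01  5.300e-02 -1.720e-01  1.346e+00  1.000e-03 -3.730e-01] F [-0.2 -0.3 -0.1] gap 0.0602 grip 0.0
```

View pics/d.png

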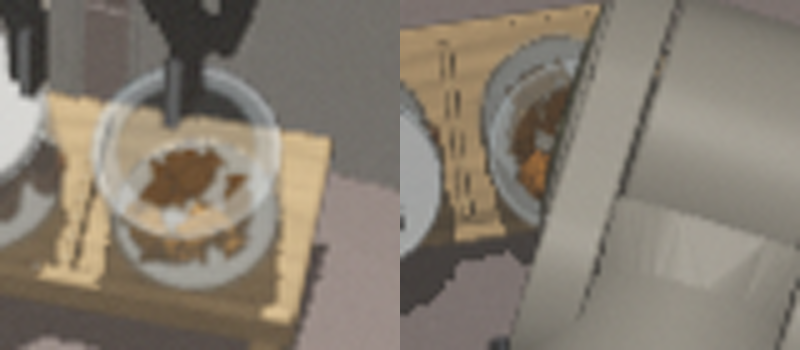

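In the scene view the mouth is clear and the sweet has dropped in; an orange piece shows inside at top-view crop (535,165). Back to fetch the lid.

```bash
python3 -c "
from h import *
p,q=pickle.load(open('place.pkl','rb')); go(p+[0,0,.15],Rn.from_quat(q))"
```

```text
delta [-0.0895, 0.3772, 0.0882] [-0.001, -0.002, 1.221] rows 6.361592623503945 6.494878012895471
```

```bash
python3 nudge.py '[[-0.09,0.377,0,0,0,1.221],[-0.09,0.377,0,0,0,1.221],[-0.09,0.377,0,0,0,1.221],[-0.09,0.377,0,0,0,1.221],[-0.09,0.377,0,0,0,1.221],[-0.09,0.377,0.088,0,0,1.221],[-0.09,0.377,0.088,0,0,1.221],[-0.09,0.377,0.088,0,0,1.221]]' 0.068; python3 - <<'E'
from h import *
st();p,q=pickle.load(open('place.pkl','rb')); go(p+[0,0,.0],Rn.from_quat(q))
E
```

```text
clock: 14.6
tcp_pos: [0.5021, 0.3395, 0.2034]
orientation: [-0.002, 0.536, 0.844, -0.001]
wrist_force: [-0.6, -0.7, 0.3]
finger_gap: 0.0681
grip_force: 0.0
t14.60 [0.5021 0.3395 0.2034] q [0.461 0.393 0.039 1.22  0.002 1.594] F [-0.6 -0.7  0.3] gap 0.0681 grip 0.0
delta [-0.0015, -0.0029, 0.1456] [-0.005, -0.002, 0.002] rows 2.3300524239754816 0.03144000663914938
```

```bash
python3 nudge.py '[[-0.001,-0.003,0.05,-0.004,0,0],[-0.001,-0.003,0.09,-0.004,0,0],[-0.001,-0.003,0.12,-0.004,0,0],[-0.001,-0.003,0.138,-0.004,0,0],[-0.001,-0.003,0.145,-0.004,0,0],[-0.001,-0.003,0.145,-0.004,0,0]]'; python3 nudge.py '[[0,0,0,0,0,0],[0,0,0,0,0,0],[0,0,0,0,0,0],[0,0,0,0,0,0],[0,0,0,0,0,0]]' 0.033 30; python3 - <<'E'
from h import *
st();p,q=pickle.load(open('place.pkl','rb')); go(p+[0,0,.0],Rn.from_quat(q))
E
```

```text
clock: 15.35
tcp_pos: [0.5006, 0.3349, 0.0616]
orientation: [0.0, 0.537, 0.844, 0.002]
wrist_force: [-0.4, 0.9, -0.2]
finger_gap: 0.0678
grip_force: 0.0
clock: 15.98
tcp_pos: [0.5019, 0.3354, 0.0645]
orientation: [0.002, 0.537, 0.844, 0.004]
wrist_force: [-1.1, -0.3, 7.6]
finger_gap: 0.0344
grip_force: 30.4
t15.97 [0.5019 0.3354 0.0645] q [ 4.560e-01  4.790e-01 -1.900e-01  8.940e-01  1.000e-03  1.589e+00] F [-1.1 -0.3  7.6] gap 0.0344 grip 30.4
delta [0.0024, -0.0016, 0.0067] [0.007, -0.002, 0.001] rows 0.11605188685702354 0.03710642402725491
```

The 7.6 N comes from the pads' forward swing dragging on the buttons, and the grip is about 6 mm higher than before. I'll regrip deeper, at the pose where the lid was put down.

```bash
python3 nudge.py '[[0,0,0,0,0,0],[0,0,0,0,0,0],[0.002,-0.001,0.003,0.004,0,0],[0.002,-0.001,0.005,0.004,0,0],[0.002,-0.001,0.005,0.004,0,0]]' 0.056;  python3 - <<'E'
from h import *
st();p,q=pickle.load(open('place.pkl','rb')); go(p+[0,0,.0],Rn.from_quat(q))
E
```

```text
clock: 16.6
tcp_pos: [0.4983, 0.3359, 0.0564]
orientation: [-0.001, 0.537, 0.844, -0.0]
wrist_force: [-0.4, 0.1, 0.2]
finger_gap: 0.0561
grip_force: 0.0
t16.60 [0.4983 0.3359 0.0564] q [ 4.590e-01  4.890e-01 -1.960e-01  8.870e-01  1.000e-03  1.592e+00] F [-0.4  0.1  0.2] gap 0.0561 grip 0.0
delta [0.0004, 0.0015, -0.0014] [-0.003, -0.002, 0.001] rows 0.03382840732912143 0.018071897832722367
```

```bash
python3 nudge.py '[[0,0.001,0,-0.003,0,0],[0,0.001,0,-0.003,0,0],[0,0.001,-0.001,-0.003,0,0],[0,0.001,-0.002,-0.003,0,0],[0,0.001,-0.002,-0.003,0,0]]' 0.033 35;  python3 - <<'E'
from h import *
st();p,q=pickle.load(open('place.pkl','rb')); go(p+[0,0,.0],Rn.from_quat(q))
E
```

```text
clock: 17.23
tcp_pos: [0.4994, 0.3363, 0.0585]
orientation: [0.0, 0.537, 0.844, 0.001]
wrist_force: [0.1, -0.5, -1.0]
finger_gap: 0.0339
grip_force: 34.9
t17.23 [0.4994 0.3363 0.0585] q [ 4.590e-01  4.860e-01 -1.940e-01  8.880e-01  1.000e-03  1.592e+00] F [ 0.1 -0.5 -1. ] gap 0.0339 grip 34.9
delta [0.0005, 0.0004, 0.0007] [0.001, -0.002, 0.001] rows 0.015727644466740475 0.011119100732407407
```

Same grasp as before, to within 0.7 mm. Lift and carry back.

```bash
python3 - <<'E'
from h import *
p,q=pickle.load(open('seat.pkl','rb')); R=Rn.from_quat(q); go([.47,.15,.33]); go(p+R.apply([0,0,-.12]),R)
E
```

```text
delta [-0.156, -0.1049, -0.2719] [0.0, 0.0, 0.0] rows 5.289039643068509 0.0
delta [-0.3557, -0.1332, -0.2137] [-0.533, 0.023, 0.638] rows 6.973217179808411 4.422978196111126
```

```bash
python3 nudge.py '[[0,0,-0.02,0,0,0],[0,0,-0.07,0,0,0],[0,0,-0.13,0,0,0],[0,0,-0.19,0,0,0],[-0.04,-0.03,-0.24,0,0,0],[-0.09,-0.06,-0.28,0,0,0],[-0.15,-0.1,-0.28,0,0,0],[-0.2,-0.11,-0.28,0,0,0]]';  python3 - <<'E'
from h import *
st();p,q=pickle.load(open('seat.pkl','rb')); R=Rn.from_quat(q); go(p+R.apply([0,0,-.12]),R)
E
```

```text
clock: 18.23
tcp_pos: [0.4821, 0.1173, 0.3391]
orientation: [0.001, 0.536, 0.844, 0.002]
wrist_force: [2.3, -0.5, -2.3]
finger_gap: 0.0344
grip_force: 35.5
t18.23 [0.4821 0.1173 0.3391] q [0.075 0.145 0.037 1.459 0.002 1.207] F [ 2.3 -0.5 -2.3] gap 0.0344 grip 35.5
delta [-0.1649, -0.0259, 0.0674] [-0.53, 0.022, 0.64] rows 2.8796929357456955 4.421403514244328
```

```bash
python3 nudge.py '[[-0.05,-0.01,0,-0.53,0.022,0.64],[-0.1,-0.026,0,-0.53,0.022,0.64],[-0.165,-0.026,0.02,-0.53,0.022,0.64],[-0.165,-0.026,0.04,-0.53,0.022,0.64],[-0.165,-0.026,0.067,-0.53,0.022,0.64],[-0.165,-0.026,0.067,-0.53,0.022,0.64],[-0.165,-0.026,0.067,-0.53,0.022,0.64]]';  python3 - <<'E'
from h import *
st();p,q=pickle.load(open('seat.pkl','rb')); R=Rn.from_quat(q); go(p+R.apply([0,0,-.03]),R); go(p,R)
E
```

```text
clock: 19.1
tcp_pos: [0.5303, -0.042, 0.2724]
orientation: [0.13, 0.753, 0.605, 0.225]
wrist_force: [-0.1, -0.4, -0.4]
finger_gap: 0.0342
grip_force: 35.6
t19.10 [ 0.5303 -0.042   0.2724] q [-0.363 -0.141 -0.54   0.705  0.25   1.484] F [-0.1 -0.4 -0.4] gap 0.0342 grip 35.6
delta [-0.001, -0.0013, 0.0901] [-0.0, 0.002, 0.0] rows 1.4426184971994527 0.010287276240730139
delta [-0.0009, -0.0013, 0.1201] [-0.0, 0.002, 0.0] rows 1.9225488602504832 0.010287276240730139
```

```bash
python3 nudge.py '[[-0.001,-0.001,0.03,0,0.002,0],[-0.001,-0.001,0.06,0,0.002,0],[-0.001,-0.001,0.08,0,0.002,0],[-0.001,-0.001,0.092,0,0.002,0],[-0.001,-0.001,0.095,0,0.002,0],[-0.001,-0.001,0.095,0,0.002,0]]';  python3 - <<'E'
from h import *
st();p,q=pickle.load(open('seat.pkl','rb')); R=Rn.from_quat(q); go(p,R)
E
```

```text
clock: 19.85
tcp_pos: [0.5758, -0.0353, 0.1886]
orientation: [0.129, 0.753, 0.605, 0.225]
wrist_force: [0.1, -0.5, -1.2]
finger_gap: 0.0343
grip_force: 35.6
t19.85 [ 0.5758 -0.0353  0.1886] q [-0.312  0.013 -0.62   0.461  0.229  1.532] F [ 0.1 -0.5 -1.2] gap 0.0343 grip 35.6
delta [0.0001, 0.0006, 0.0246] [-0.001, -0.0, -0.001] rows 0.3935248852381162 0.005460995315364991
```

```bash
python3 nudge.py '[[0,0,0.004,0,0,0],[0,0,0.008,0,0,0],[0,0,0.012,0,0,0],[0,0,0.016,0,0,0],[0,0,0.018,0,0,0]]';  python3 - <<'E'
from h import *
st();p,q=pickle.load(open('seat.pkl','rb')); R=Rn.from_quat(q); go(p,R); print(tool()[1].inv().apply(env.get_state()["wrist_force"]))
E
```

```text
clock: 20.48
tcp_pos: [0.5842, -0.0338, 0.1719]
orientation: [0.128, 0.753, 0.605, 0.225]
wrist_force: [-0.9, 0.6, 1.8]
finger_gap: 0.034
grip_force: 36.6
t20.48 [ 0.5842 -0.0338  0.1719] q [-0.303  0.047 -0.631  0.415  0.225  1.541] F [-0.9  0.6  1.8] gap 0.0340 grip 36.6
delta [0.0003, 0.0016, 0.0059] [-0.002, -0.0, -0.001] rows 0.0975795507383485 0.011730576764751432
[ 0.79736583 -0.03778716 -1.96491524]
```

Going in freely; the last 6 mm until the deck touches the rim.

```bash
python3 nudge.py '[[0,0.001,0.002,0,0,0],[0,0.001,0.004,0,0,0],[0,0.001,0.005,0,0,0],[0,0.001,0.007,0,0,0],[0,0.001,0.007,0,0,0]]';  python3 - <<'E'
from h import *
st();p,q=pickle.load(open('seat.pkl','rb')); R=Rn.from_quat(q); go(p,R); print(tool()[1].inv().apply(env.get_state()["wrist_force"]))
E
```

```text
clock: 21.1
tcp_pos: [0.5879, -0.0336, 0.1674]
orientation: [0.129, 0.753, 0.605, 0.225]
wrist_force: [-9.4, 0.3, 10.1]
finger_gap: 0.034
grip_force: 39.4
t21.10 [ 0.5879 -0.0336  0.1674] q [-0.3    0.059 -0.631  0.402  0.223  1.544] F [-9.4  0.3 10.1] gap 0.0340 grip 39.4
delta [0.0003, 0.0006, 0.0001] [-0.001, 0.0, -0.002] rows 0.01062902390280738 0.01116973861128905
[  0.59647003  -3.38370416 -13.33307046]
```

Seated (13 N against the rim, 0.1 mm from the original pose). Release, look at the buttons, retreat and close the fingers.

```bash
python3 nudge.py '[[0,0,0,0,0,0],[0,0,0,0,0,0],[0,0,0,0,0,0],[0,0,-0.01,0,0,0],[0,0,-0.03,0,0,0],[0,0,-0.055,0,0,0],[0,0,-0.075,0,0,0],[0,0,-0.075,0,0,0]]' 0.066;  python3 nudge.py '[[0,0,0,0,0,0],[0,0,0,0,0,0],[0,0,0,0,0,0],[0,0,0,0,0,0],[0,0,0,0,0,0]]' 0 20; python3 - <<'E'
from h import *
st();p,q=pickle.load(open('seat.pkl','rb')); R=Rn.from_quat(q); go(p+R.apply([0,0,-.045]),R)
E
```

```text
clock: 22.1
tcp_pos: [0.5519, -0.0399, 0.2339]
orientation: [0.13, 0.753, 0.604, 0.226]
wrist_force: [0.5, -0.6, 0.5]
finger_gap: 0.0658
grip_force: 0.0
clock: 22.72
tcp_pos: [0.5513, -0.0394, 0.2313]
orientation: [0.128, 0.753, 0.605, 0.225]
wrist_force: [-0.3, 0.8, -0.1]
finger_gap: 0.0003
grip_force: 0.0
t22.73 [ 0.5513 -0.0394  0.2313] q [-0.34  -0.071 -0.585  0.587  0.242  1.507] F [-0.3  0.8 -0.1] gap 0.0003 grip 0.0
delta [0.0003, 0.0006, 0.0289] [-0.002, -0.0, -0.001] rows 0.4626763899248925 0.013038489299197119
```

```bash
python3 nudge.py '[[0,0.0005,0.012,-0.002,0,0],[0,0.0005,0.022,-0.002,0,0],[0,0.0005,0.028,-0.002,0,0],[0,0.0005,0.032,-0.002,0,0],[0,0.0005,0.034,-0.002,0,0],[0,0.0005,0.034,-0.002,0,0]]'; python3 - <<'E'
from h import *
st();p,q=pickle.load(open('seat.pkl','rb')); R=Rn.from_quat(q); go(p+R.apply([0,0,-.042]),R);print(tool()[1].inv().apply(env.get_state()["wrist_force"]))
E
```

```text
clock: 23.48
tcp_pos: [0.5682, -0.0367, 0.2021]
orientation: [0.129, 0.753, 0.605, 0.226]
wrist_force: [-2.7, 0.2, 2.2]
finger_gap: -0.0002
grip_force: 1.7
t23.48 [ 0.5682 -0.0367  0.2021] q [-0.321 -0.014 -0.611  0.499  0.233  1.525] F [-2.7  0.2  2.2] gap -0.0002 grip 1.7
delta [0.0003, 0.0004, -0.0019] [-0.0, -0.0, -0.002] rows 0.03123347362502454 0.008705421550836277
[ 0.1214908  -1.35783963 -3.21666477]
```

Contact at 3.2 N. Press on to the stop.

```bash
python3 nudge.py '[[0,0,0.003,0,0,0],[0,0,0.006,0,0,0],[0,0,0.008,0,0,0],[0,0,0.010,0,0,0],[0,0,0.010,0,0,0]]'; python3 - <<'E'
from h import *
st();p,q=pickle.load(open('seat.pkl','rb')); R=Rn.from_quat(q);print(R.inv().apply(tool()[0]-p),tool()[1].inv().apply(env.get_state()["wrist_force"]))
E
python3 nudge.py '[[0,0,0.002,0,0,0],[0,0,0.004,0,0,0],[0,0,0.005,0,0,0],[0,0,0.005,0,0,0]]'; python3 - <<'E'
from h import *
st();p,q=pickle.load(open('seat.pkl','rb')); R=Rn.from_quat(q);print(R.inv().apply(tool()[0]-p),tool()[1].inv().apply(env.get_state()["wrist_force"]))
E
```

```text
clock: 24.1
tcp_pos: [0.5727, -0.0361, 0.1952]
orientation: [0.13, 0.753, 0.604, 0.226]
wrist_force: [-20.2, -0.3, 18.5]
finger_gap: 0.0003
grip_force: 13.0
t24.10 [ 0.5727 -0.0361  0.1952] q [-0.316  0.    -0.616  0.477  0.23   1.53 ] F [-20.2  -0.3  18.5] gap 0.0003 grip 13.0
[-2.38608610e-04  8.28355183e-05 -3.18138106e-02] [ -0.33053247  -8.48065872 -26.05862767]
clock: 24.6
tcp_pos: [0.5738, -0.0361, 0.195]
orientation: [0.131, 0.753, 0.604, 0.226]
wrist_force: [-56.4, -2.5, 59.9]
finger_gap: 0.0002
grip_force: 39.6
t24.60 [ 0.5738 -0.0361  0.195 ] q [-3.140e-01  1.000e-03 -6.170e-01  4.720e-01  2.280e-01  1.532e+00] F [-56.4  -2.5  59.9] gap 0.0002 grip 39.6
[-7.09933290e-05  8.72183289e-04 -3.11167592e-02] [ -1.05752835 -19.2143022  -80.05017277]
```

At the stop. Let the knob up and back the arm away.

```bash
python3 nudge.py '[[0,0,-0.005,0,0,0],[0,0,-0.012,0,0,0],[0,0,-0.03,0,0,0],[0,0,-0.07,0,0,0],[0.02,0,-0.13,0,0,0],[0.08,0,-0.15,0,0,0],[0.14,0,-0.15,0,0,0],[0.2,0,-0.15,0,0,0]]'; python3 - <<'E'
from h import *
st(); ims=[]
for n,b in(("scene",(330,165,390,215)),("top",(310,125,370,175))):
    c=env.read_camera(n); pickle.dump(c,open(n+"4.pkl","wb")); print(n,blobs(orange(c),b),blobs(orange(load(n+"0")),b))
    ims.append(cv2.resize(c["image"][b[1]:b[3],b[0]:b[2]],None,fx=6.6,fy=6.6,interpolation=cv2.INTER_CUBIC))
cv2.imwrite("pics/e.png",np.hstack(ims)[:,:,::-1])
c=load("top4");print(blobs(orange(c),(360,205,385,232)))
E
```

```text
clock: 25.6
tcp_pos: [0.5359, 0.1479, 0.3579]
orientation: [0.13, 0.753, 0.604, 0.227]
wrist_force: [0.9, -0.8, -0.7]
finger_gap: 0.0001
grip_force: 0.0
t25.60 [0.5359 0.1479 0.3579] q [ 0.114 -0.145 -0.345  0.84   0.021  1.91 ] F [ 0.9 -0.8 -0.7] gap 0.0001 grip 0.0
scene [(np.int32(81), [356.96, 181.27], [352, 177, 13, 10]), (np.int32(34), [351.85, 191.56], [349, 188, 7, 8])] [(np.int32(84), [356.5, 181.45], [351, 177, 14, 10]), (np.int32(35), [350.94, 191.54], [348, 188, 7, 8])]
top [(np.int32(33), [338.7, 145.45], [335, 143, 8, 6]), (np.int32(83), [337.07, 155.52], [331, 150, 12, 12])] [(np.int32(34), [338.44, 145.71], [335, 143, 8, 6]), (np.int32(82), [336.22, 155.78], [330, 151, 12, 11])]
[]
```

View pics/e.png

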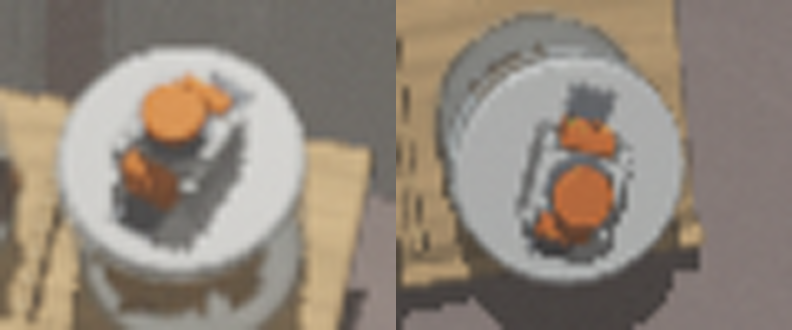

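The picture shows the lid closed with both buttons out and the knob up, within about 1 px of the original pixels. I'll check the deck and the rest of the scene numerically.

```bash
python3 - <<'E'
from h import *
for n,b in(("scene",(335,165,380,210)),("top",(312,130,358,172))):
    for k in "04":
        c=load(n+k); x0,y0,x1,y1=b
        m=cv2.inRange(cv2.cvtColor(c["image"],cv2.COLOR_RGB2HSV),(0,0,150),(180,40,255))[y0:y1,x0:x1]
        m=cv2.morphologyEx(m,cv2.MORPH_OPEN,np.ones((3,3),np.uint8))
        cn=max(cv2.findContours(m,cv2.RETR_EXTERNAL,cv2.CHAIN_APPROX_NONE)[0],key=cv2.contourArea)
        e=cv2.fitEllipse(cv2.convexHull(cn)); print(n,k,np.round([e[0][0]+x0,e[0][1]+y0,*e[1]],2),cv2.boundingRect(cn))
    d=np.abs(load(n+"0")["image"].astype(int)-load(n+"4")["image"]).max(2); m=(cv2.medianBlur(d.astype(np.uint8),3)>45).astype(np.uint8)
    print("changed",[(int(x[0]),x[2]) for x in blobs(m,(0,0,640,400),12)])
st()
E
```

```text
scene 0 [356.43 188.66  33.46  37.33] (3, 7, 38, 34)
scene 4 [356.98 188.5   33.71  37.44] (4, 7, 37, 34)
changed [(1856, [207, 0, 69, 35]), (217, [221, 35, 34, 23]), (34, [223, 44, 7, 8]), (49, [234, 46, 9, 10]), (1276, [252, 57, 43, 64]), (349, [28, 122, 24, 30]), (44, [0, 139, 7, 9]), (32, [0, 148, 10, 7]), (78, [0, 158, 20, 12]), (188, [0, 183, 42, 28]), (15, [298, 192, 7, 5]), (21, [20, 199, 10, 8]), (26, [0, 212, 10, 7]), (15899, [0, 224, 218, 176]), (2629, [241, 226, 65, 98]), (115, [270, 231, 15, 10]), (85, [367, 277, 11, 13]), (132, [0, 287, 11, 18]), (1225, [205, 325, 60, 67]), (368, [254, 342, 23, 32]), (279, [263, 377, 22, 23]), (14, [61, 390, 5, 5])]
top 0 [334.99 150.02  33.01  35.06] (7, 4, 34, 31)
top 4 [335.61 149.61  32.69  34.94] (6, 4, 35, 31)
changed [(803, [237, 132, 43, 41]), (12, [284, 171, 6, 3]), (15, [234, 173, 8, 3]), (4653, [267, 177, 60, 168]), (59, [233, 184, 14, 8]), (9899, [128, 200, 170, 200]), (49, [368, 214, 6, 12]), (60, [253, 254, 5, 22]), (2202, [0, 283, 37, 117]), (100, [60, 290, 7, 39]), (104, [39, 293, 7, 44]), (410, [99, 301, 27, 20]), (212, [327, 321, 28, 18]), (22, [59, 334, 3, 10]), (342, [315, 339, 33, 19]), (962, [33, 343, 24, 57]), (1336, [95, 348, 82, 52]), (1287, [55, 355, 38, 45]), (287, [300, 357, 27, 21]), (20, [216, 393, 5, 6]), (19, [205, 396, 8, 4])]
t25.70 [0.5362 0.1523 0.3583] q [ 0.12  -0.143 -0.343  0.839  0.024  1.907] F [ 0.4 -0.4 -0.9] gap 0.0002 grip 0.0
```

```bash
python3 -c "
from workcell import env
print(env.hand_in())"
```

```text
the job is handed in; nothing more can be done
None
```

I put the caramel in its jar, set the lid back home with both catches sprung out as far as the cameras show, pressed the pump to its stop and let it come back up, and handed the job in at about 26 s; the pump press peaked at about 80 N at the wrist, and I saw nothing else on the table moved.

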